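# Seat the tube block on the dry bath's locating pegs and latch it

### The job

Slide the notched aluminium tube block along the incubator's deck until it is fully home, with both upright pegs at the bottom of its two rear notches. Only then swing the retaining bar all the way shut across the front of the block. Leave everything else on the bench where it stands.

Things in the scene. Friction and masses are not known exactly. Their poses are not given: they have to be found in the camera images.
- incubator: Pale dry-bath incubator fixed on the bench, 300 mm deep (x), 280 wide (y); sloping blue panel at its front (-x). Origin: underside, mid width, 135 mm from the rear, 165 from the front; x to its rear, y to its left. Flat deck 90 mm above the origin, x -110 to 135 mm, y -140 to 140; before x -110 the panel slopes down at 45 deg.
- block: Loose aluminium block, 0.65 kg, 90 (x) x 120 (y) x 50 mm tall, rows of dark holes on top, on the deck before the pegs; too wide to grip: push it. Origin: centre of underside; x to the rear face, which has two full-height notches at y 35 and -35 mm: 30 mm deep, 34 mm wide at the mouth, tapering to 18 mm in the first 18 mm, flat bottom. Starts up to 15 deg askew, 12 mm off centre, 60-85 mm short.
- home (a point): Point on the deck (incubator x 50, y 0, z 90 mm) where the block's origin lies when the block is fully home; axes as the incubator's, and the block's axes agree with them when home. The block's front face is then 45 mm in front of this point.
- bar (a joint): Retaining bar's angle, rad: 0 shut (stop), 2.0 open (stop); starts 1.4-1.9. Vertical pivot; stays where left, 0.5 N at the knob moves it. Shut, it points to incubator +y across the block's front, its pad 2 mm clear of a seated block; a block well short of home stops it. Opening is counter-clockwise from above, to the front. Steel, 10 mm thick, 14 to 26 mm above the deck.
- peg_left (a point): Top centre of the left one of two fixed upright steel pegs, 12 mm thick, standing 35 mm above the deck (incubator x 71, y 35 mm).
- peg_right (a point): Top centre of the right peg, alike (incubator x 71, y -35 mm).
- bar_pivot (a point): Pivot of the bar, at deck height, near the deck's right edge (incubator x = -7 mm, y = -120 mm).
- bar_knob (a point): Centre of the top of the bar's upright round knob, 16 mm thick, 115 mm from the pivot near the bar's free end; it rises from the bar to 80 mm above the deck. Push it sideways to swing the bar; shut, the knob is 4 mm from the front face of a seated block.
- beaker: Bystander, loose: glass beaker 80 mm across, 100 mm tall, left of the incubator; origin at the centre of its underside.
- reagent_bottle: Bystander, loose: amber bottle 68 mm across, 150 mm tall, left of the incubator; origin at the centre of its underside.
- well_rack: Bystander, loose: pale tube rack 200 x 110 x 45 mm with rows of holes, right of the incubator; origin at the centre of its underside.
- spare_block: Bystander, loose: plain aluminium tube block 75 x 95 x 50 mm without notches, standing on the bench to the left: not the one to seat; origin at the centre of its underside.
- tip_box: Bystander, loose: white box with blue lid, 120 x 85 x 90 mm, on the bench to the right; origin at the centre of its underside.
- marker: Bystander, loose: white pen with black cap, 130 x 15 x 15 mm lying on the bench to the left; origin at the centre of its underside.
Things that resemble listed ones, but are neither listed nor needed, are in the scene too. What is shaped like the block but green, red or yellow is not meant.

How it is judged (in metres and radians):
On the way, in this order (a step that is already met when the one before it is completed fails the run):
1. the block is fully home on both pegs while the bar is still open (distance between block and home below 0.005 m and angle between the x axis of block and the x axis of home, either way round below 0.06 rad and angle between block's own z axis and vertical below 0.06 rad and value of joint bar above 0.5 rad), for 0.2 s.
2. the bar is swung shut in front of the seated block (distance between block and home below 0.005 m and angle between the x axis of block and the x axis of home, either way round below 0.06 rad and angle between block's own z axis and vertical below 0.06 rad and value of joint bar below 0.08 rad), for 0.2 s.
At the end, for the whole second after the job is handed in: The block's origin is within 5 mm of home and square to the incubator within 0.06 rad, flat on the deck and at rest; the bar is within 0.08 rad of shut; every other loose thing is within 30 mm of where it began (all of step 2 and linear speed of block below 0.01 m/s and distance of each of beaker, reagent_bottle, well_rack, spare_block, tip_box, marker from where it was at the start of the episode below 0.03 m); the robot touches nothing.
It fails at once if another thing on the bench is pushed more than 30 mm from its place (distance of any of beaker, reagent_bottle, well_rack, spare_block, tip_box, marker from where it was at the start of the episode above 0.03 m).
It also fails if it takes over 48 s, if anything falls off the work surface, if the arm or the gripper's body presses on something with over 40 N, if the wrist force passes 120 N, or if a joint passes its speed limit or range.

### The arm

A 6-joint arm with a two-finger parallel gripper is mounted at the origin on the work surface. World frame = base frame: x ahead of the robot, y to its left, z up, the work surface at z = 0. Lengths are in mm, angles in rad, forces in N, time in s.
With the tool pointing down it reaches from about 350 to 875 mm from the base axis. Payload 4.2 kg.
Tool frame: the origin (TCP) lies at the very end of the fingers, on their centre line; the grasp point (between the pads) lies 19 mm behind it; z points along the fingers, y is the direction in which the jaws open and shut (so a half turn about z gives the same grasp; the last joint's range is limited). The gripper opens to 85 mm and grips with 20 to 120 N. Pads are 22 mm wide; open, the fingers measure 114 mm over their backs; the gripper's body (76 mm by 85 mm) begins 54 mm behind the grasp point. The pads swing forward as they close: fully open they stand 13 mm farther back than shut.
Start: joints at [1.58, 0.385, 0.008, 0, -1.194, -0.259], TCP at [154.475, 605.588, 231.312] pointing down, gripper open.
Joint ranges: [-3.14, 3.14], [-1.21, 2.06], [-1.07, 1.41], [-3.16, 2.05], [-2.99, -0.16], [-3.1, 3.1]. Speed limits (rad/s): [2.79, 2.79, 3.14, 3.14, 3.14, 3.14].

### API

Orientations are given as a unit quaternion [x, y, z, w].
In Python, from bench import arm, optics, job gives the robot as it stands.
- The arm moves only by the tool send_rows, never from a script. Its argument "steps" is a list that holds one entry, the list of rows, each a list of 5 numbers: the shift along the tool's x, y, z in cm, then the turn about the tool's z in rad, then the opening, from 0 (shut) to 1 (fully open). A call has 1 to 10 rows; each row shifts and turns the pose as measured when the row begins, along the tool's axes as they then stand; what a row does not reach is not made up. A row lasts 1/12 s, in which the tool goes at most 41.7 mm and 7.16 degrees, less where a joint would pass 70% of its speed; a pose out of reach is approached as far as the arm can. A call with a gripper value outside its range is refused whole. The fingers move at their own pace and stop on an object; the grip force is fixed at half the most. Time passes only in rows, so rows that do not move let the fingers close. It gives the time, the measured TCP pose, the force and the opening at its end, in the units of the state.
- arm.read_state(): the state, without advancing time (a new reading comes with each control period).
- optics.get_image(name): name is "side" or "top" or "wrist"; returns (picture, depth): 420x560x3 uint8, blue, green, red; 420x560 float32, mm along the optical axis (not along the pixel's ray), 0 where there is no reading.
- optics.get_calibration(name): a dict with "K" (3x3 intrinsics, pixels), "k1" (the pictures are not rectified: a ray, as slopes to the right and down, at radius r is drawn at 1 + k1 r^2 times it, then the intrinsics apply), "rvec" (rotation vector, rad) and "tvec" (3), from world to camera coordinates, as OpenCV has them; the wrist camera has in their place "hand_eye" (4x4, takes a point from camera to tool coordinates, whose origin is the TCP and whose axes are the flange's). Camera axes: x right, y down, z forward; pixel columns grow to the right and rows downward; lengths in mm; the calibration is good to about 2 mm. A picture is of the moment at which its call begins: read the wrist's pose just before it. get_calibration takes no time and is no camera call.
- job.job_done(): hands the job in, once; it reports no verdict.
The state is a dict: "clock": time; "joints": joint angles; "joint_vel": joint speeds; "joint_efforts": joint torques, N m; "position": TCP position; "ee_rot": TCP orientation; "contact_force": force on the tool from outside, world axes, zero at the start; "wrist_torque": the same for the moment, N m; "gripper_width": finger opening in mm.
Only numpy, scipy, OpenCV 4.12 (cv2) and the standard library are available. Lean on these libraries where they do the work, as an engineer would, in place of code of your own. Each camera call takes 0.05 s, during which the arm holds its last target. There are 200 camera calls.

## Working session

There is one attempt and no reset: what is moved stays moved. The work goes in short steps, Python scripts to look and compute and a tool call to move; the robot and the scene stay as the last step left them, time stands still between calls to the robot, and variables do not carry over. Pictures are saved under pics/ and viewed, about 8 in all and at most 12, crops included, and the job is handed in when it is done.

Besides the shell and the picture viewer there is one more tool, called after "Emit:" in YAML: its name, and indented under it one key for each argument. send_rows: Moves the arm, as the interface text tells. Its arguments: {"type":"object","properties":{"steps":{"type":"array","items":{"type":"array","items":{"type":"array","items":{"type":"number"}}}}},"required":["steps"]}

```bash
mkdir -p pics; ls; python3 - <<'E'
from bench import arm, optics
import cv2,numpy as np
s=arm.read_state(); print(s['clock'],s['position'],s['ee_rot'])
for n in ['top','side']:
    im,d=optics.get_image(n); cv2.imwrite(f'pics/{n}0.png',im); np.save(f'pics/{n}0d.npy',d)
    c=optics.get_calibration(n); print(n,c)
print(optics.get_calibration('wrist'))
E
```

```text
pics
0.0 [154.35335547 605.04949787 230.21457018] [ 9.92197518e-01 -1.24671204e-01 -8.70907773e-05  1.08067513e-03]
top {'K': array([[452.40765807,   0.        , 280.38281971],
       [  0.        , 452.40765807, 211.03540385],
       [  0.        ,   0.        ,   1.        ]]), 'k1': -0.0776905335843022, 'rvec': array([ 2.19122796, -2.17825444,  0.0739643 ]), 'tvec': array([  26.57323989,  532.40062892, 1503.79165611])}
side {'K': array([[467.58554261,   0.        , 275.55410938],
       [  0.        , 467.58554261, 207.95728772],
       [  0.        ,   0.        ,   1.        ]]), 'k1': -0.02424652758371853, 'rvec': array([ 2.44612377, -0.17146708,  0.0508076 ]), 'tvec': array([-527.45576944,  148.43878549, 1182.32571868])}
{'K': array([[295.49486708,   0.        , 276.37188813],
       [  0.        , 295.49486708, 205.83819397],
       [  0.        ,   0.        ,   1.        ]]), 'k1': -0.020808372939306544, 'hand_eye': array([[-1.59938251e-03, -9.64630234e-01, -2.63601885e-01,
         6.62159845e+01],
       [ 9.99998720e-01, -1.53366764e-03, -4.55073700e-04,
         2.98175290e-01],
       [ 3.47001690e-05, -2.63602275e-01,  9.64631453e-01,
        -1.43575981e+02],
       [ 0.00000000e+00,  0.00000000e+00,  0.00000000e+00,
         1.00000000e+00]])}
```

View pics/top0.png

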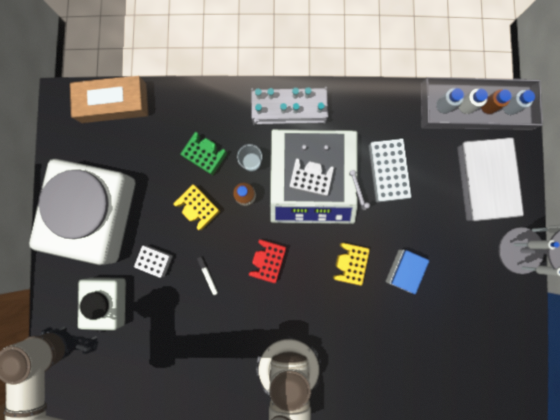

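View pics/side0.png

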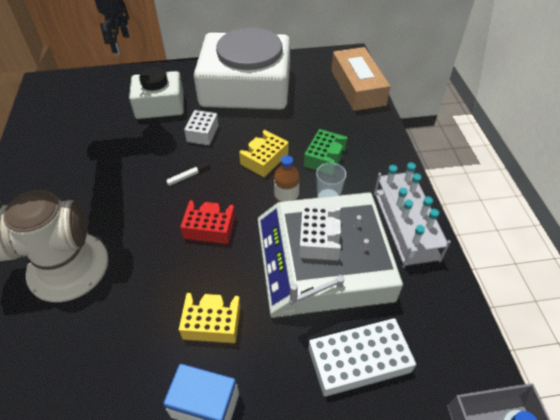

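The top view shows the incubator at (271–357, 130–222) with the grey block on its deck at (312,178), pegs at about (305,147) and (327,148), and the bar at about (351,175) to (365,205). 

Possible confusions with the block: green (203,153), yellow (196,206), red (268,261), yellow (352,264), and the plain spare block (153,261). I choose (312,178), since it is aluminium, notched and on the deck. Next is a close crop to check that.

```bash
cat > h.py <<'E'
import numpy as np, cv2
from bench import arm, optics
from scipy.spatial.transform import Rotation as R
def cam(n, st=None):
    c=optics.get_calibration(n); K=c['K']; k=np.array([c['k1'],0,0,0,0.])
    if n=='wrist':
        T=np.eye(4);T[:3,:3]=R.from_quat(st['ee_rot']).as_matrix();T[:3,3]=st['position']
        W=T@c['hand_eye']
    else:
        E=np.eye(4);E[:3,:3]=cv2.Rodrigues(c['rvec'])[0];E[:3,3]=c['tvec'];W=np.linalg.inv(E)
    return K,k,W
def atz(C,px,z):
    K,k,W=C
    n=cv2.undistortPoints(np.array(px,float).reshape(-1,1,2),K,k).reshape(-1,2)
    r=np.c_[n,np.ones(len(n))]@W[:3,:3].T; o=W[:3,3]
    return o+r*((np.broadcast_to(z,len(n))-o[2])/r[:,2])[:,None]
def proj(C,P):
    K,k,W=C; E=np.linalg.inv(W)
    return cv2.projectPoints(np.array(P,float).reshape(-1,3),cv2.Rodrigues(E[:3,:3])[0],E[:3,3],K,k)[0].reshape(-1,2)
def crop(im,x0,y0,w,h,s,fn):
    o=cv2.resize(im[y0:y0+h,x0:x0+w],None,fx=s,fy=s,interpolation=cv2.INTER_CUBIC)
    for x in range((x0+9)//10*10,x0+w,10): cv2.line(o,((x-x0)*s,0),((x-x0)*s,6),(0,0,255),1); cv2.putText(o,str(x),((x-x0)*s-10,16),0,.35,(0,0,255),1)
    for y in range((y0+9)//10*10,y0+h,10): cv2.line(o,(0,(y-y0)*s),(6,(y-y0)*s),(0,0,255),1); cv2.putText(o,str(y),(8,(y-y0)*s+4),0,.35,(0,0,255),1)
    cv2.imwrite(fn,o)
E
python3 - <<'E'
from h import *
im=cv2.imread('pics/top0.png'); crop(im,262,122,116,106,6,'pics/c1.png')
d=np.load('pics/top0d.npy'); C=cam('top')
print(proj(C,[[0,0,0],[154,605,231]]))
for p in [(280,140),(345,150),(312,186),(160,210)]:
    K,k,W=C; n=cv2.undistortPoints(np.array([[p]],float),K,k)[0,0]; print(p,W[:3,:3]@np.array([*n,1])*d[p[1],p[0]]+W[:3,3])
E
```

```text
[[288.29919288 369.64165863]
 [ 81.42207738 334.65569529]]
(280, 140) [758.96093658  32.20112864  88.38474192]
(345, 150) [ 727.00023835 -178.95627525   90.52018955]
(312, 186) [602.45490873 -68.46670511 139.23727784]
(160, 210) [534.84297824 443.10431999  -2.36537532]
```

View pics/c1.png

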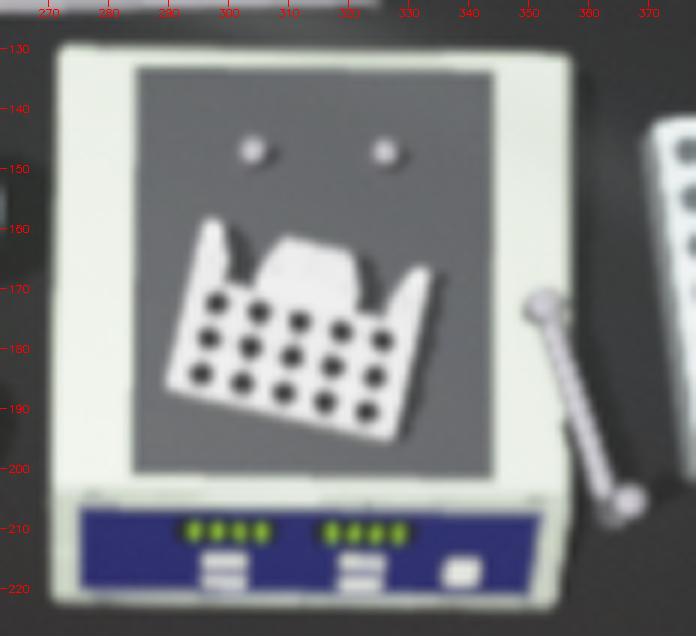

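The crop confirms the choice: the grey notched block (front corners (290,186.7) and (327.5,195.3); rear horns (297.3,158.7) and (332.8,166.5)) has its notches facing the pegs at (304,147) and (326.2,147.2). The bar runs from its pivot (352.8,172.8) to its knob (367,205.7).

```bash
cat > fit.py <<'E'
from h import *
def fit2(L,Wd):
    L=np.array(L,float);Wd=np.array(Wd,float)[:,:2];a=L.mean(0);b=Wd.mean(0)
    X=(L-a);Y=(Wd-b); th=np.arctan2((X[:,0]*Y[:,1]-X[:,1]*Y[:,0]).sum(),(X*Y).sum())
    c,s=np.cos(th),np.sin(th);M=np.array([[c,-s],[s,c]]);t=b-M@a
    return th,t,M,np.linalg.norm(L@M.T+t-Wd,axis=1)
E
python3 - <<'E'
from fit import *
C=cam('top')
L=[[71,35],[71,-35],[135,140],[135,-140],[-110,140],[-110,-140],[-7,-120]]
P=np.vstack([atz(C,[(304,147),(326.2,147.2)],125),atz(C,[(272,129.8),(357,131.2),(271.2,204),(355.7,204)],90),atz(C,[(352.8,172.8)],118)])
th,t,M,r=fit2(L,P); print('incub',th,t,r.round(1))
thp=np.arctan2(*(P[0]-P[1])[:2][::-1])-np.pi/2; print('pegyaw',thp)
B=atz(C,[(290,186.7),(327.5,195.3),(297.3,158.7),(332.8,166.5)],140)
tb,b,_,rb=fit2([[-45,60],[-45,-60],[45,60],[45,-60]],B); print('block',tb,b,rb.round(1))
k=atz(C,[(367,205.7)],170)[0]
print('block in inc',(b-t)@M,tb-th,'knob inc',(k[:2]-t)@M,'home world',M@[50,0]+t,'knob w',k)
s=arm.read_state(); print(R.from_quat(s['ee_rot']).as_matrix().round(3))
print(proj(C,[[*(M@[71,35]+t),125]]))
E
```

```text
incub -0.008372205714605806 [657.7160586 -78.5800184] [0.5 0.3 2.4 2.  3.3 7.  1.8]
pegyaw -0.001843357978349669
block -0.21628483716206573 [631.35863475 -68.11641597] [0.6 1.  3.3 3.4]
block in inc [-26.44410251  10.24256852] -0.20791263144745992 knob inc [-116.9724743  -156.24468375] home world [707.71430626 -78.9986238 ] knob w [ 539.43958644 -233.83992011  170.        ]
[[ 0.969 -0.247 -0.   ]
 [-0.247 -0.969 -0.002]
 [ 0.     0.002 -1.   ]]
[[304.03061147 146.8324999 ]]
```

Emit:
send_rows:
  steps:
    - [[2.9,2.8,0,0,1],[2.9,2.8,0,0,1],[2.9,2.8,0,0,1],[2.9,2.8,0,0,1],[2.9,2.8,0,0,1],[2.9,2.8,0,0,1],[2.9,2.8,0,0,1],[2.9,2.8,0,0,1],[2.9,2.8,0,0,1],[2.9,2.8,0,0,1]]

```text
clock: 0.93
position: [367.4, 254.4, 225.1]
ee_rot: [0.993, -0.118, -0.001, 0.005]
contact_force: [0.6, -0.1, -0.3]
gripper_width: 85.6
```

Emit:
send_rows:
  steps:
    - [[2.8,2.8,-0.1,0,1],[2.8,2.8,-0.1,0,1],[2.8,2.8,-0.1,0,1],[2.8,2.8,0,0,1],[2.8,2.8,0,0,1],[2.8,2.8,0,0,1],[2.8,2.8,0,0,1],[2.8,2.8,0,0,1],[2.0,2.0,0,0,1],[0,0,0,0,1]]

```text
clock: 1.77
position: [552.9, -63.0, 228.1]
ee_rot: [0.993, -0.121, -0.003, 0.006]
contact_force: [0.6, 1.4, 1.0]
gripper_width: 85.3
```

```bash
python3 - <<'E'
from h import *
s=arm.read_state(); C=cam('wrist',s); im,d=optics.get_image('wrist')
print(s['position'],R.from_quat(s['ee_rot']).as_matrix().round(4))
import pickle; pickle.dump((C,s),open('pics/w1.pkl','wb')); np.save('pics/w1d.npy',d); cv2.imwrite('pics/w1.png',im)
E
```

```text
[552.93853027 -63.00750426 228.09941298] [[ 0.9708 -0.24   -0.0068]
 [-0.24   -0.9707 -0.0105]
 [-0.0041  0.0118 -0.9999]]
```

View pics/w1.png

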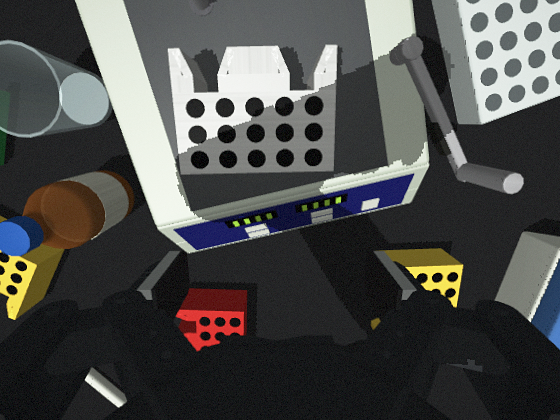

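The wrist view shows the block's top corners at roughly (182,174), (334,171), (169,48) and (338,45), and the bar open with its knob at (513,183).

```bash
python3 - <<'E'
from fit import *
import pickle; C,s=pickle.load(open('pics/w1.pkl','rb'))
B=atz(C,[(182,174),(334,171),(169,48),(338,45)],140)
tb,b,M,rb=fit2([[-45,60],[-45,-60],[45,60],[45,-60]],B); print('block',tb,b,rb.round(1),B.round(1).tolist())
p=M@[-45-11-20,0]+b; d=[*(p-s['position'][:2]),0]
print('start',p,'tool shift',R.from_quat(s['ee_rot']).as_matrix().T@d)
E
```

```text
block -0.22565997228187615 [629.16288282 -67.46221174] [0.2 0.2 0.3 0.1] [[598.6, 1.0, 140.0], [571.7, -115.8, 140.0], [686.7, -18.9, 140.0], [659.7, -136.1, 140.0]]
start [555.08973736 -50.45723829] tool shift [ -0.92394285 -12.6988921   -0.14607179]
```

Emit:
send_rows:
  steps:
    - [[-0.1,-1.3,2.0,-0.01,1],[0,0,3.5,0,1],[0,0,3.5,0,1],[0,0,2.5,0,1],[0,0,1.3,0,1],[0,0,0,0,1]]

```text
clock: 2.32
position: [551.9, -47.2, 96.3]
ee_rot: [0.993, -0.115, -0.002, 0.004]
contact_force: [-0.3, 0.4, -1.1]
gripper_width: 85.3
```

```bash
python3 - <<'E'
from h import *
s=arm.read_state(); m=R.from_quat(s['ee_rot']).as_matrix()
print(s['position'],np.arctan2(m[1,0],m[0,0]),m[2].round(3),s['contact_force'])
E
```

```text
[551.89366486 -47.15807981  96.25232919] -0.2312862415122139 [-0.003  0.009 -1.   ] [-0.26233697  0.40765555 -1.07715363]
```

Emit:
send_rows:
  steps:
    - [[0.9,0.1,0,0,1],[0.8,0.1,0,0,1],[0.5,0,0,0,1],[0.3,0,0,0,1],[0.5,0.05,0,-0.014,1],[0.5,0.05,0,-0.014,1],[0.5,0.05,0,-0.014,1],[0.5,0.06,0,-0.014,1],[0.5,0.06,0,-0.014,1],[0,0,0,0,1]]

```text
clock: 3.15
position: [599.4, -62.2, 98.7]
ee_rot: [0.997, -0.076, -0.007, 0.004]
contact_force: [-0.9, 0.2, -1.0]
gripper_width: 85.3
```

```bash
cat > look.py <<'E'
import sys
from h import *
n=sys.argv[1]
s=arm.read_state(); m=R.from_quat(s['ee_rot']).as_matrix()
print(s['clock'],s['position'],np.arctan2(m[1,0],m[0,0]),m[2].round(3),s['contact_force'])
C=cam('wrist',s); im,d=optics.get_image('wrist')
import pickle; pickle.dump((C,s),open(f'pics/{n}.pkl','wb')); cv2.imwrite(f'pics/{n}.png',im)
t,_=optics.get_image('top'); cv2.imwrite(f'pics/{n}t.png',t); crop(t,262,122,116,90,6,f'pics/{n}tc.png')
E
python3 look.py w2
```

```text
3.15 [599.37330517 -62.22445495  98.68083803] -0.1530778915446721 [-0.013  0.009 -1.   ] [-0.86635648  0.18591699 -1.00885774]
```

View pics/w2.png

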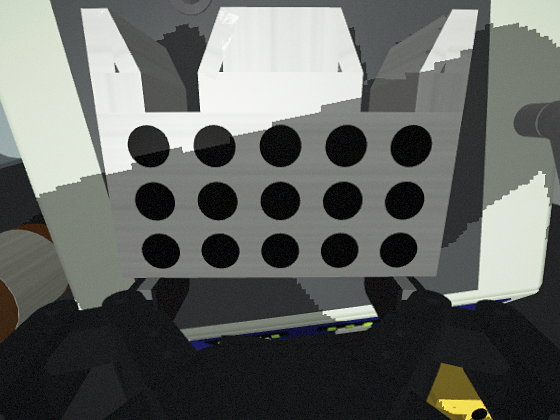

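The wrist view shows the fingers against or close to the block's front edge, which runs from (124,277) to (438,276). The rear horns are at (82,9) and (478,10), and one peg is at the top edge of the picture.

```bash
cat > blk.py <<'E'
from fit import *
import pickle
def blk(n,px,L=[[-45,60],[-45,-60],[45,60],[45,-60]]):
    C,s=pickle.load(open(f'pics/{n}.pkl','rb'))
    tb,b,M,rb=fit2(L,atz(C,px,140)); m=R.from_quat(s['ee_rot']).as_matrix()
    e=m.T@[*(b-s['position'][:2]),0]
    print('block',tb,b,rb.round(1),'tool yaw',np.arctan2(m[1,0],m[0,0]),'block in tool',e.round(1),'to home',(np.array([707.7,-79])-b).round(1))
E
python3 -c "
from blk import *
blk('w2',[(124,277),(438,276),(82,9),(478,10)])"
```

```text
block -0.1522826446279387 [654.29253515 -72.369498  ] [0.5 1.1 0.7 0.3] tool yaw -0.1530778915446721 block in tool [55.8  1.7 -0.7] to home [53.4 -6.6]
```

Emit:
send_rows:
  steps:
    - [[0.5,0.1,0.03,-0.02,1],[0.5,0.12,0.03,-0.02,1],[0.5,0.14,0.03,-0.02,1],[0.5,0.16,0.03,-0.02,1],[0.5,0.18,0.03,-0.02,1],[0.5,0.2,0.03,-0.02,1],[0,0,0,0,1]]

```text
clock: 3.83
position: [623.2, -74.4, 99.2]
ee_rot: [1.0, -0.013, -0.013, 0.004]
contact_force: [-0.4, -0.3, -0.0]
gripper_width: 85.4
```

```bash
python3 look.py w3
```

```text
3.8333 [623.20902195 -74.43615795  99.24875318] -0.02528761806062243 [-0.026  0.009 -1.   ] [-0.44410821 -0.26879799 -0.04307124]
```

View pics/w3.png

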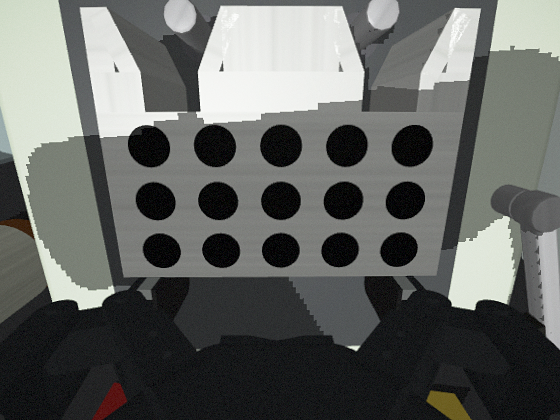

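The wrist view shows both peg tops at about (181,14) and (384,11), right at the notch mouths. The block's corners are at (124,277), (437,276), (81,8) and (480,10).

```bash
python3 -c "
from blk import *
blk('w3',[(124,277),(437,276),(81,8),(480,10)])
C,s=pickle.load(open('pics/w3.pkl','rb'))
P=atz(C,[(181,14),(384,11)],125);print(P)
v=P[0]-P[1];a=np.arctan2(v[1],v[0])-np.pi/2;print('peg yaw',a,np.linalg.norm(v),'home',P.mean(0)[:2]-21*np.array([np.cos(a),np.sin(a)]))"
```

```text
block -0.02651920753375304 [679.30046867 -77.44597122] [0.7 1.  0.7 0.4] tool yaw -0.02528761806062243 block in tool [56.1  1.6 -1.5] to home [28.4 -1.6]
[[ 728.21383656  -44.15770671  125.        ]
 [ 727.48460916 -114.40876912  125.        ]]
peg yaw -0.010379931524984398 70.25484710649242 home [706.85035415 -79.06526327]
```

Emit:
send_rows:
  steps:
    - [[0.3,0.03,0,-0.003,1],[0.3,0.03,0,-0.003,1],[0.3,0.03,0,-0.003,1],[0.3,0.03,0,-0.003,1],[0.3,0.02,0,0,1],[0.3,0.02,0,0,1],[0.3,0.02,0,0,1],[0.3,0.02,0,0,1],[0.3,0,0,0,1],[0,0,0,0,1]]

```text
clock: 4.77
position: [636.6, -76.5, 99.8]
ee_rot: [1.0, -0.008, -0.029, 0.005]
contact_force: [-0.1, -0.2, -0.4]
gripper_width: 85.4
```

Emit:
send_rows:
  steps:
    - [[0.3,0,0,0,1],[0.3,0,0,0,1]]

```text
clock: 4.93
position: [640.0, -76.7, 99.8]
ee_rot: [0.999, -0.008, -0.032, 0.005]
contact_force: [-7.1, 0.1, 4.4]
gripper_width: 85.6
```

Emit:
send_rows:
  steps:
    - [[0.7,0,0,0,1],[0.6,0,0,0,1]]

```text
clock: 5.1
position: [648.4, -77.2, 99.9]
ee_rot: [0.999, -0.008, -0.037, 0.005]
contact_force: [-17.5, 2.9, 12.6]
gripper_width: 85.4
```

```bash
python3 look.py w4
```

```text
5.1 [648.40676746 -77.23473242  99.90031567] -0.01609888650066676 [-0.074  0.011 -0.997] [-17.50514232   2.88096552  12.60692383]
```

View pics/w4.png

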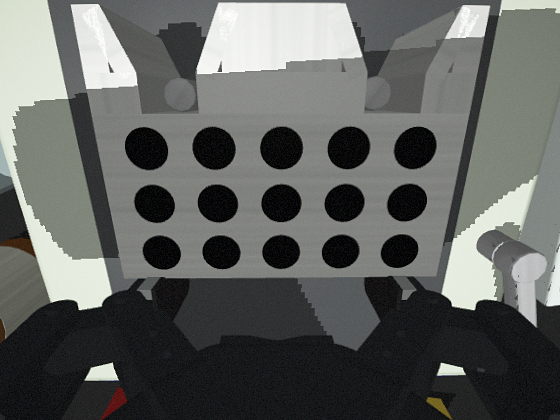

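The pegs are now deep in the notches at (180,95) and (376,94). The block's corners are at (122,278), (439,277), (71,5) and (490,6).

```bash
cat > pg.py <<'E'
from blk import *
def pg(n,bp,pp):
    C,s=pickle.load(open(f'pics/{n}.pkl','rb')); blk(n,bp)
    tb,b,M,_=fit2([[-45,60],[-45,-60],[45,60],[45,-60]],atz(C,bp,140))
    P=atz(C,pp,125); print('pegs in block frame (want 21,+-35):',((P[:,:2]-b)@M).round(1).tolist())
E
python3 -c "
from pg import *
pg('w4',[(122,278),(439,277),(71,5),(490,6)],[(180,95),(376,94)])"
```

```text
block -0.016256132181277437 [706.0170327  -79.68713524] [1.5 2.  0.9 0.7] tool yaw -0.01609888650066676 block in tool [57.5  1.6 -4.2] to home [1.7 0.7]
pegs in block frame (want 21,+-35): [[21.1, 36.3], [21.4, -34.3]]
```

Emit:
send_rows:
  steps:
    - [[0.4,0,-0.1,0,1]]

```text
clock: 5.28
position: [648.0, -77.3, 100.1]
ee_rot: [0.999, -0.008, -0.043, 0.005]
contact_force: [-14.2, 1.6, 3.7]
gripper_width: 85.7
```

Emit:
send_rows:
  steps:
    - [[0.9,0,-0.1,0,1],[0.9,0,-0.1,0,1]]

```text
clock: 5.45
position: [646.5, -77.5, 100.6]
ee_rot: [0.998, -0.007, -0.067, 0.006]
contact_force: [-26.4, 3.8, 15.2]
gripper_width: 85.4
```

The block has stopped against the pegs: the TCP no longer advances and the force rises. I'll back off and lift.

Emit:
send_rows:
  steps:
    - [[-1.5,0,0,0,1],[-2.0,0,0,0,1],[-2.5,0,-1.0,0,1],[0,0,-3.5,0,1],[0,0,-3.5,0,1],[0,0,-3.5,0,1],[0,0,-1,0,0],[0,0,0,0,0]]

```text
clock: 6.12
position: [603.4, -75.0, 235.9]
ee_rot: [0.998, -0.006, -0.064, 0.007]
contact_force: [0.7, -0.4, -1.2]
gripper_width: 63.8
```

```bash
python3 look.py w5
```

```text
6.1167 [603.42215499 -74.97162813 235.89528095] -0.012855963684756857 [-0.127  0.014 -0.992] [ 0.71388846 -0.35339844 -1.15774618]
```

View pics/w5.png

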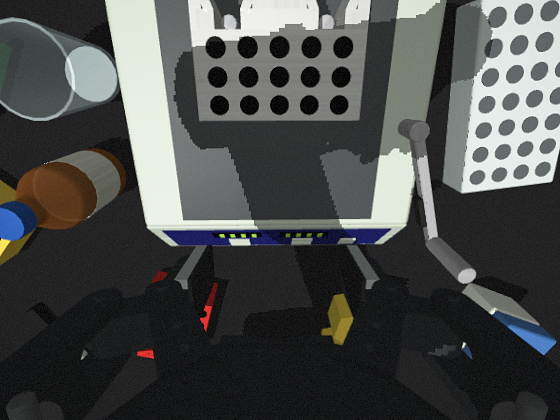

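The wrist view shows the seated block with its front edge from (199,121) to (361,121), the pegs at (230,22) and (327,22), and the bar open with its knob at (466,275).

```bash
python3 -c "
from blk import *
C,s=pickle.load(open('pics/w5.pkl','rb'))
P=atz(C,[(230,22),(327,22)],125); F=atz(C,[(199,121),(361,121)],140); k=atz(C,[(466,275)],170)[0]; pv=atz(C,[(416,130)],116)[0]
for v in (P,F): w=v[0]-v[1]; print(v.round(1).tolist(),np.arctan2(w[1],w[0])-np.pi/2,np.linalg.norm(w))
print('mid dist front->peg (want 66 x)',(P.mean(0)-F.mean(0)).round(1),'knob',k,'pivot',pv, 'r',np.linalg.norm((k-pv)[:2]))
m=R.from_quat(s['ee_rot']).as_matrix();print(m.round(3))"
```

```text
[[728.5, -44.9, 125.0], [727.8, -114.6, 125.0]] -0.010194165069491445 69.65988353452612
[[661.7, -18.9, 140.0], [660.0, -141.2, 140.0]] -0.014089115155955012 122.33965331362967
mid dist front->peg (want 66 x) [ 67.4   0.3 -15. ] knob [ 538.97384613 -232.46405456  170.        ] pivot [ 649.21626549 -196.09596688  116.        ] r 116.08629905769612
[[ 0.992 -0.011 -0.127]
 [-0.013 -1.    -0.012]
 [-0.127  0.014 -0.992]]
```

Emit:
send_rows:
  steps:
    - [[-0.9,3.8,0,0,0],[-0.9,3.8,0,0,0],[-0.9,3.8,0,0,0],[-0.9,3.8,0,0,0],[-0.9,3.8,0,0,0],[0,0,0,-0.12,0],[0,0,0,-0.12,0]]

```text
clock: 6.8
position: [551.6, -269.1, 226.5]
ee_rot: [0.99, 0.12, -0.075, -0.005]
contact_force: [-0.0, 0.9, -1.1]
gripper_width: 0.1
```

```bash
cat > st.py <<'E'
from h import *
s=arm.read_state(); m=R.from_quat(s['ee_rot']).as_matrix()
pv=np.array([648.8,-198.4]); v=s['position'][:2]-pv
print(s['clock'],s['position'].round(1),'yaw',np.arctan2(m[1,0],m[0,0]).round(3),'z',m[:,2].round(3),'F',np.round(s['contact_force'],1),'w',s['gripper_width'],'j',np.round(s['joints'],2))
th=np.arctan2(v[1],v[0])%(2*np.pi); print('polar r',np.linalg.norm(v).round(1),'theta',np.degrees(th).round(1),'bar-equiv angle',th-np.pi/2)
E
python3 st.py
```

```text
6.8 [ 551.6 -269.1  226.5] yaw 0.243 z [-0.149 -0.007 -0.989] F [-0.   0.9 -1.1] w 0.06657256086343827 j [-0.17  0.44  0.06  0.03 -1.34  1.98]
polar r 120.3 theta 216.0 bar-equiv angle 2.199712065846417
```

Emit:
send_rows:
  steps:
    - [[0,0,0,-0.11,0],[0,0,0,-0.11,0],[0,0,0,-0.11,0],[0,0,0,-0.07,0],[0.5,0.3,1.5,0,0],[0.4,0.2,2.4,0,0],[0.4,0.2,2.4,0,0],[0.3,0.2,2.4,0,0],[0,0,0,0,0]]

```text
clock: 7.55
position: [548.8, -267.7, 114.6]
ee_rot: [0.943, 0.323, -0.081, -0.028]
contact_force: [-1.0, -0.1, -1.7]
gripper_width: -0.4
```

```bash
python3 st.py
```

```text
7.55 [ 548.8 -267.7  114.6] yaw 0.666 z [-0.17   0.001 -0.985] F [-1.  -0.1 -1.7] w -0.41815653493914345 j [-0.17  0.54 -0.08  0.03 -1.13  2.39]
polar r 121.7 theta 214.7 bar-equiv angle 2.1770525953110513
```

Emit:
send_rows:
  steps:
    - [[0.2,-0.4,-1.7,0.03,0],[0.15,-1.3,0,0.11,0],[0.1,-1.3,0,0.11,0],[0.1,-1.3,0,0.11,0],[0.1,-1.3,0,0.11,0]]

```text
clock: 7.97
position: [530.2, -216.0, 130.1]
ee_rot: [0.992, 0.083, -0.091, -0.008]
contact_force: [1.3, -1.2, 0.2]
gripper_width: -0.0
```

```bash
python3 st.py
```

```text
7.9667 [ 530.2 -216.   130.1] yaw 0.17 z [-0.181  0.001 -0.983] F [ 1.3 -1.2  0.2] w -0.03924622372522412 j [-0.1   0.47 -0.15  0.02 -1.14  1.82]
polar r 119.9 theta 188.5 bar-equiv angle 1.7183665932874508
```

Emit:
send_rows:
  steps:
    - [[0.15,-1.3,0,0.11,0],[0.12,-1.3,0,0.11,0],[0.12,-1.3,0,0.11,0],[0.1,-1.3,0,0.11,0],[0.1,-1.3,0,0.11,0],[0.1,-1.3,0,0.11,0]]

```text
clock: 8.47
position: [545.7, -139.7, 131.9]
ee_rot: [0.962, -0.259, -0.087, 0.026]
contact_force: [-0.9, -0.7, 5.1]
gripper_width: -0.2
```

```bash
python3 st.py; python3 look.py w6
```

```text
8.4667 [ 545.7 -139.7  131.9] yaw -0.534 z [-0.18  -0.004 -0.984] F [-0.9 -0.7  5.1] w -0.1802300603131098 j [ 0.04  0.46 -0.16 -0.   -1.14  1.01]
polar r 118.6 theta 150.3 bar-equiv angle 1.0527792712030193
8.4667 [ 545.71901094 -139.65086578  131.91623224] -0.5335739327156429 [-0.154  0.094 -0.984] [-0.93187812 -0.69713239  5.14859918]
```

View pics/w6.png

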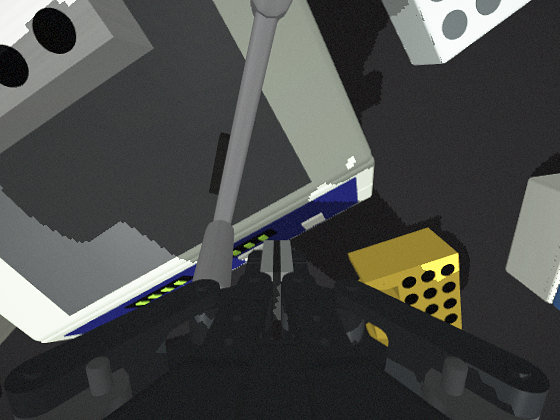

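The knob at (213,260) sits just left of (ahead of) the closed fingers, close to the knuckles. I'll raise a little and go on.

Emit:
send_rows:
  steps:
    - [[0,0.1,-1.5,0,0],[0.1,-1.3,0,0.11,0],[0.1,-1.3,0,0.11,0],[0.1,-1.3,0,0.11,0],[0.1,-1.3,0,0.11,0],[0.1,-1.0,0,0.09,0]]

```text
clock: 9.07
position: [590.5, -98.9, 139.5]
ee_rot: [0.857, -0.506, -0.079, 0.049]
contact_force: [-2.0, -0.2, 1.0]
gripper_width: -0.1
```

```bash
python3 st.py
```

```text
9.0667 [590.5 -98.9 139.5] yaw -1.074 z [-0.185 -0.005 -0.983] F [-2.  -0.2  1. ] w -0.08429189575049227 j [ 0.1   0.51 -0.04 -0.01 -1.21  0.41]
polar r 115.3 theta 120.4 bar-equiv angle 0.5300490150439003
```

Emit:
send_rows:
  steps:
    - [[0.05,-1.2,-0.2,0.1,0],[0.05,-1.2,-0.2,0.1,0],[0.05,-1.0,-0.2,0.08,0]]

```text
clock: 9.32
position: [621.5, -87.6, 138.2]
ee_rot: [0.775, -0.625, -0.073, 0.062]
contact_force: [-0.8, -0.2, 0.9]
gripper_width: 0.4
```

```bash
python3 st.py; python3 look.py w7
```

```text
9.3167 [621.5 -87.6 138.2] yaw -1.361 z [-0.191 -0.006 -0.982] F [-0.8 -0.2  0.9] w 0.4101286289378098 j [ 0.11  0.56  0.04 -0.02 -1.25  0.11]
polar r 114.1 theta 103.8 bar-equiv angle 0.24158127019291298
9.3167 [621.49356085 -87.57540781 138.24773245] -1.3607000132624156 [-0.035  0.188 -0.982] [-0.75782593 -0.19225788  0.86612451]
```

View pics/w7tc.png

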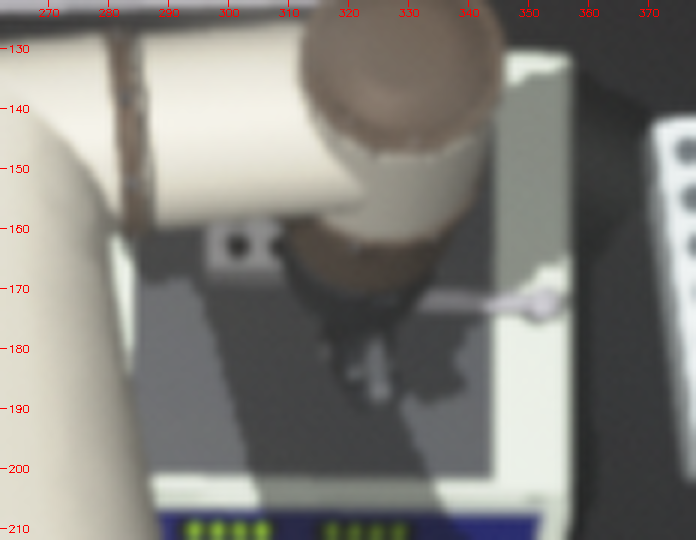

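The top crop shows the bar running left from its pivot at (352,172), almost parallel to the block's front. I'll push gently to the stop.

Emit:
send_rows:
  steps:
    - [[0,-0.6,-0.1,0,0],[0,-0.5,-0.1,0,0]]

```text
clock: 9.58
position: [622.2, -87.5, 137.8]
ee_rot: [0.777, -0.62, -0.083, 0.071]
contact_force: [-12.8, 0.2, 7.6]
gripper_width: -0.4
```

The force is 12.8 N with no advance, so the bar is at its stop. Now I'll back straight off, lift and check.

Emit:
send_rows:
  steps:
    - [[0,1.5,0,0,0],[0,2.5,-1.0,0,0],[0,2.5,-3,0,0],[0,2,-3.5,0,0],[0,2,-3.5,0,0],[0,3.5,0,0,0],[0,3.5,0,0,0],[0,3.5,0,0,0],[0,3.0,0,0,0],[0,0,0,0,0]]

```text
clock: 10.42
position: [405.0, -147.8, 300.7]
ee_rot: [0.785, -0.609, -0.087, 0.072]
contact_force: [0.1, -0.4, 0.5]
gripper_width: -0.0
```

```bash
python3 look.py w8
```

```text
10.4167 [ 404.97737485 -147.78769144  300.69478212] -1.3254774028057954 [-0.05   0.219 -0.974] [ 0.08909746 -0.36864277  0.54194854]
```

View pics/w8tc.png

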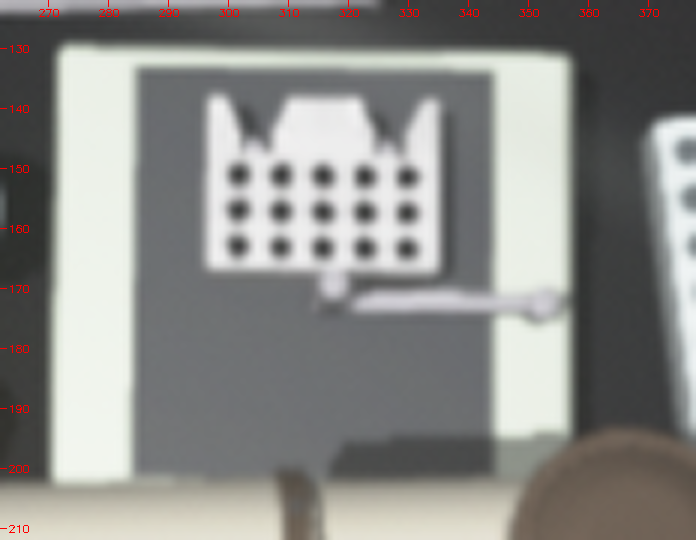

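The top crop shows the block square with the pegs at its notch bottoms. The bar is shut, with its knob at (317.5,169.5) just before the block's front edge, which runs from (296.5,166.8) to (335.2,167.2).

```bash
python3 - <<'E'
from fit import *
C=cam('top'); q=lambda l:[(262+x/6,122+y/6) for x,y in l]
B=atz(C,q([(207,269),(439,271),(209,95),(437,98)]),140)
P=atz(C,[(304,147),(326.2,147.2)],125)[:,:2]
tb,b,M,r=fit2([[-45,60],[-45,-60],[45,60],[45,-60]],B)
k=atz(C,q([(333,285)]),170)[0]
a=-0.008; Q=np.array([[np.cos(a),-np.sin(a)],[np.sin(a),np.cos(a)]])
home=P.mean(0)-Q@[21,0]; pv=home+Q@[-57,-120]; v=Q.T@(k[:2]-pv)
print('block-home',Q.T@(b-home),'yaw err',tb-a,r.round(1),'bar angle',np.arctan2(v[1],v[0])-np.pi/2,np.linalg.norm(v))
t0=cv2.imread('pics/top0.png').astype(int); t=cv2.imread('pics/w8t.png').astype(int)
for n,(x,y) in dict(beaker=(250,158),bottle=(244,193),rack=(390,170),spare=(153,261),tip=(408,271),marker=(208,276)).items():
    s=np.s_[y-14:y+15,x-14:x+15]; print(n,np.abs(t[s]-t0[s]).mean().round(1))
E
```

```text
block-home [ 0.68402964 -1.36002741] yaw err 0.005199130077543546 [1.  1.  1.1 0.8] bar angle 0.008409032705327668 115.4593472236096
beaker 0.8
bottle 2.6
rack 0.3
spare 0.4
tip 0.6
marker 0.7
```

```bash
python3 -c "
from bench import job
print(job.job_done())"
```

```text
the job is handed in; nothing more can be done
None
```

I slid the block home onto both pegs with the open gripper, using it as a two-point fork. I then swung the bar shut by pushing its knob with the closed fingers, backed clear and handed the job in at about 10.5 s.

**Last checks (top camera):**

| Check | Measured | Allowed |
|---|---|---|
| Block from home | 0.7 mm in x, 1.4 mm in y | 5 mm |
| Block yaw error | about 0.005 rad | 0.06 rad |
| Bar angle | about 0.01 rad | 0.08 rad |
| Force on the tool | under 1 N | none (touching nothing) |

- **Bystanders:** the image patches at all six are practically unchanged since the start. The bottle's differs slightly, probably from a shadow.
- **Disagreement:** the wrist view after seating gave 67.4 mm from the block's front to the pegs, where 66 mm is expected. That fits camera error of a millimetre or two.
- **Tool tilt:** the tool picked up about 0.2 rad of tilt while moving. It did not affect the result.

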